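Clamp a thin-section carrier in the loading jig

ROBOT

A 6-joint arm with a two-finger parallel gripper is mounted at the origin on the work surface. World frame = base frame: x ahead of the robot, y to its left, z up, the work surface at z = 0. Lengths are in mm, angles in rad, forces in N, time in s.
With the tool pointing down it reaches from about 300 to 750 mm from the base axis. Payload 8.5 kg.
Tool frame: the origin (TCP) lies on the centre line of the jaws, within the pads' length; the fingertips stand 11 mm ahead of it and the grasp point (between the pads) lies 8 mm behind it; z points along the fingers, y is the line along which they close (so a half turn about z gives the same grasp; the last joint's range is limited). The gripper opens to 88 mm and grips with 3 to 60 N. Pads are 18 mm wide; open, the fingers measure 123 mm over their backs; the gripper's body (75 mm by 187 mm) begins 45 mm behind the grasp point.
Start: joints at [-1.329, 0.381, 1.297, -0, 1.464, -0.215], TCP at [242.585, -493.592, 249.748] pointing down, gripper open.
Joint ranges: [-3.11, 3.11], [-0.89, 2.33], [0.22, 2.48], [-1.42, 4.56], [0.17, 2.85], [-2.88, 2.88]. Speed limits (rad/s): [2.39, 2.39, 3.14, 3.14, 3.14, 3.14].

INTERFACE

Orientations are given as a unit quaternion [x, y, z, w].
In Python, from bench import ctrl gives the robot as it stands. The module is installed in compiled form; this text tells all that it offers.
- The arm moves only by the tool send_rows, never from a script. Its argument "targets" is a list of rows, each an object of numbers: "tx", "ty", "tz": the shift along the tool's x, y, z each as a share of 0.3 m, from -1 to 1; "rx", "ry", "rz": the turn, a rotation vector about the tool's x, y, z each as a share of 1.5 rad, from -1 to 1. In form: [{"tx": .., "ty": .., "tz": .., "rx": .., "ry": .., "rz": ..}, ...]. A call has 1 to 5 rows; each row is the pose to reach, as a shift and turn from the pose commanded when the call began, along the tool's axes at that moment; what a row does not reach only later rows make up. A row lasts 1/12 s, in which the tool goes at most 41.7 mm and 7.16 degrees, less where a joint would pass 70% of its speed; a pose out of reach is approached as far as the arm can. A call with a number of a shift or a turn outside -1 to 1 is refused whole. A call with a gripper value outside its range is refused whole. "hand" is the gripper command: -1 is shut, 1 is fully open, values between are in proportion, set as the call begins (left out, the last holds). The fingers move at their own pace and stop on an object; the grip force is fixed at half the most. Time passes only in rows, so rows that repeat a pose let the fingers close. It gives the time, the measured TCP pose, the force, the opening and the grip force at its end, in the units of the state.
- ctrl.state(): the state, without advancing time (a new reading comes with each control period).
- ctrl.grab_frame(name): name is "scene" or "side" or "wrist"; returns a dict with "pixels" (480x640x3 uint8, blue, green, red), "depth" (480x640 float32, mm along the optical axis (not along the pixel's ray), 0 where there is no reading), "fx", "fy", "cx", "cy" (pixels), "world_from_camera" (4x4, takes a point from camera to world coordinates); the wrist camera has in their place "mount" (4x4, takes a point from camera to tool coordinates, whose origin is the TCP and whose axes are the flange's). Camera axes: x right, y down, z forward; pixel columns grow to the right and rows downward; lengths in mm; the calibration is good to about 2 mm. A picture is of the moment at which its call begins: read the wrist's pose just before it.
- ctrl.job_done(): hands the job in; it is judged then, once.
The state is a dict: "time_s": time; "q": joint angles; "joint_vel": joint speeds; "tau": joint torques, N m; "position": TCP position; "tcp_rot": TCP orientation; "contact_force": force on the tool from outside, world axes, zero at the start; "wrist_torque": the same for the moment, N m; "finger_gap": opening from 0.0 (shut) to 1.0 (fully open); "grasp_force": force on a finger pad.
Only numpy, scipy, OpenCV 4.12 (cv2) and the standard library are available. Lean on these libraries where they do the work, as an engineer would, in place of code of your own. Each camera call takes 0.05 s, during which the arm holds its last target. There are 200 camera calls.

TASK

Press down the tail of the jig's pivoting clamp until it is fully down, so that its jaw tips right up; then slide the specimen carrier along its lane, under the raised jaw, until it is fully home against the end stop; then press the jaw end back down until its foot bears firmly on the carrier, and let go. It carries glass, so work by feel: never press harder than 25 N on the clamp or push the carrier harder than 20 N against the stop, and leave everything else on the bench standing where it is.

Things in the scene. Friction and masses are not known exactly. Their poses are not given: they have to be found in the camera images.
- jig: black plate fixed on the bench, 225 x 190 x 15 mm. Origin: at bench height, on the lane's centre line, under the spot where the clamp's foot lands. x along the lane to the end stop, y across it to the clamp's tail, z up. Plate: x -155 to 70, y -45 to 145 mm. Two aluminium rails (inner faces y = +-21.5 mm, tops 23 mm above the bench, x -155 to 65 mm) form the lane.
- clamp: steel rocker bar across the jig, 116 long, 14 wide, 12 mm thick, on a stiff pin; stays where it is left. Origin: on the pin, at jig (0, 60, 42) mm; x along the pin, y to the tail. Level = shut (lower end stop); jaw fully up = tilted 0.30 rad (hard end stop). 6 to 10 N down on the tail moves it open, 2 to 5 N down on the jaw end moves it shut. Pin cheeks reach 53 mm above the bench.
- tail_top (a point): centre of the top face of the tail, a flat square steel pad 26 x 26 x 8 mm on the clamp's bar end away from the lane, 60 mm from the pin: the place to press. About 52 mm above the bench with the jaw shut; goes down about 18 mm to the hard end stop.
- jaw_top (a point): on the top face of the clamp's bar directly above its foot, 60 mm from the pin; 48 mm above the bench at angle 0, about 66 mm with the jaw fully up. The place to press the jaw down; the bar is 14 mm wide and ends 2 mm beyond this point.
- jaw_foot (a point): centre of the underside of the 10 x 14 mm foot (10 along the lane) below the jaw end, 28 mm under jaw_top. 20 mm above the bench at angle 0, about 38.7 mm fully up, 23 mm when it bears on the carrier.
- carrier: loose aluminium plate 127 x 40 x 8 mm, about 0.25 kg, inlaid with glass, in the lane, underside 15 mm above the bench. Origin: centre of underside; x to the stop, z up. Front ridge (x 51.5 to 63.5 mm) rises to 35 mm above the bench and passes the foot only with the jaw nearly fully up. Starts 35 to 95 mm short of home. Home: front face against the stop (jig x of origin -43.5 to -7.5 mm).
- jar: small closed glass jar standing on the jig's plate beside the lane, 26 mm across, 42 mm tall. Origin: centre of its underside. Leave alone.
- dropper: small amber bottle standing on the bench by the jig, 28 mm across, 60 mm tall. Origin: centre of its underside. Leave alone.
- slide_box: cardboard box 85 x 55 x 32 mm on the bench by the jig. Origin: centre of its underside. Leave alone.
- dish: shallow glass dish 60 mm across, 18 mm tall, beyond the jig. Origin: centre of its underside. Leave alone.
- brush: small brush 150 mm long lying beyond the jig. Leave alone.
- beaker: glass beaker 64 mm across, 70 mm tall, on the bench to the robot's left. Origin: centre of its underside. Leave alone.
- tray: white open tray 140 x 100 x 35 mm on the bench to the robot's right. Origin: centre of its underside. Leave alone.
- tab_top (a point): centre of the top of the upright tab near the carrier's rear end, there to push or grip: centred at x = -56.5 mm on the carrier, 10 mm thick in x, 24 mm wide in y, 25 mm tall, top 48 mm above the bench.
- lane_end (a point): fixed mark on the jig at (38, 0, 15) mm, mid-range of the adjustable end stop, an aluminium block across the lane (12 x 42 mm, top 35 mm above the bench, screwed tight). Its face towards the carrier is set anywhere from 20 to 56 mm in jig x, differently each time, and is not measured: find it by feel.
Not all that is in view belongs to the job. Of the things that look like the carrier, the middle-sized one is meant.

How it is judged (in metres and radians):
On the way, in this order (a step that is already met when the one before it is completed fails the run):
1. the tail has been pressed fully down by the fingers, so that the jaw's foot is more than 37 mm above the jig's underside (z of jaw_foot in the frame of jig above 0.037 m and contact force between the fingers and clamp_c2 above 1 N), for 0.1 s.
2. the carrier's front is home against the end stop (within 2 mm) while the jaw is still up (x of stop_c0 in the frame of carrier below 0.0715 m and z of jaw_foot in the frame of jig above 0.03 m), for 0.1 s.
At the end, for the whole second after the job is handed in: The carrier lies flat in the lane (within 1.5 mm), within 2 mm of home against the stop, at rest, and the clamp's foot is down on its plate (within 1 mm) and bears on it with more than 0.3 N by itself, nothing being held (x of stop_c0 in the frame of carrier below 0.0715 m and z of carrier in the frame of jig below 0.0165 m and z of jaw_foot in the frame of jig below 0.024 m and contact force between clamp and carrier above 0.3 N and linear speed of carrier below 0.01 m/s); the robot touches nothing.
It fails at once if the fingers press or push on the clamp with more than 25 N (contact force between the fingers and clamp above 25 N).
It fails at once if the clamp and the carrier press on each other with more than 25 N (contact force between clamp and carrier above 25 N).
It fails at once if the carrier is pushed against the stop with more than 20 N (contact force between carrier and stop_c0 above 20 N).
It fails at once if a bystander is moved more than 20 mm or tipped (distance of any of jar, dropper, slide_box, dish, brush, beaker, tray from where it was at the start of the episode above 0.02 m or angle between any of jar, dropper's own z axis and vertical above 0.5 rad).
It also fails if it takes over 51 s, if anything falls off the work surface, if the arm or the gripper's body presses on something with over 40 N, if the wrist force passes 120 N, or if a joint passes its speed limit or range.

## Working session

There is one attempt and no reset: what is moved stays moved. The work goes in short steps, Python scripts to look and compute and a tool call to move; the robot and the scene stay as the last step left them, time stands still between calls to the robot, and variables do not carry over. Pictures are saved under pics/ and viewed, at most 10 in all, crops included, and the job is handed in when it is done.

Besides the shell and the picture viewer there is one more tool, called as name([rows], argument=value, ...), one row to a line, values as JSON. send_rows: Moves the arm, as the interface text tells. Its arguments: {"type":"object","properties":{"targets":{"type":"array"},"hand":{"type":"number"}},"required":["targets"]}

```bash
mkdir -p pics
cat > h.py <<'E'
import numpy as np, cv2
from bench import ctrl
def grab(n,f=None):
    s=ctrl.state(); d=ctrl.grab_frame(n)
    if f: cv2.imwrite('pics/'+f,d['pixels']); np.savez('pics/'+f[:-4],**d)
    return s,d
def world(d,T,u,v,z=None):
    "pixel -> depth point, or ray onto plane z"
    if z is None:
        Z=d['depth'][int(v),int(u)]; p=np.array([(u-d['cx'])/d['fx']*Z,(v-d['cy'])/d['fy']*Z,Z,1]); return (T@p)[:3]
    r=T[:3,:3]@np.array([(u-d['cx'])/d['fx'],(v-d['cy'])/d['fy'],1]); o=T[:3,3]
    return o+r*(z-o[2])/r[2]
E
python3 - <<'E'
from h import *
for n in('scene','side'):
    s,d=grab(n,n+'1.png'); print(n,d['world_from_camera'].round(3).tolist(),d['fx'])
print(s)
E
```

```text
scene [[-0.587, 0.462, -0.665, 1430.164], [0.81, 0.355, -0.467, 559.099], [0.021, -0.813, -0.582, 844.496], [0.0, 0.0, 0.0, 1.0]] 544.2661458262882
side [[-0.741, -0.518, 0.427, 71.592], [-0.671, 0.558, -0.488, 518.533], [0.015, -0.649, -0.761, 929.738], [0.0, 0.0, 0.0, 1.0]] 445.52319879516136
{'time_s': 0.05, 'q': array([-1.32931897e+00,  3.81150786e-01,  1.29825493e+00, -1.49600576e-05,
        1.46363585e+00, -2.15278567e-01]), 'joint_vel': array([-0.00017923,  0.00079842, -0.00179771, -0.00156743, -0.00179599,
        0.00100609]), 'tau': array([ 4.64996730e-03, -4.39119101e+01, -2.25211716e+01,  7.16082123e-02,
        3.40480765e-02, -6.56945781e-05]), 'position': array([ 242.50822884, -493.33813516,  249.16401857]), 'tcp_rot': array([ 9.74034464e-01,  2.26398626e-01, -1.69255636e-05, -7.24296228e-04]), 'contact_force': array([-0.0754491 , -1.10788477, -0.45116218]), 'wrist_torque': array([-0.00267162, -0.03414804,  0.02878095]), 'grasp_force': 0.0, 'finger_gap': 0.9960287387806599}
```

View pics/scene1.png

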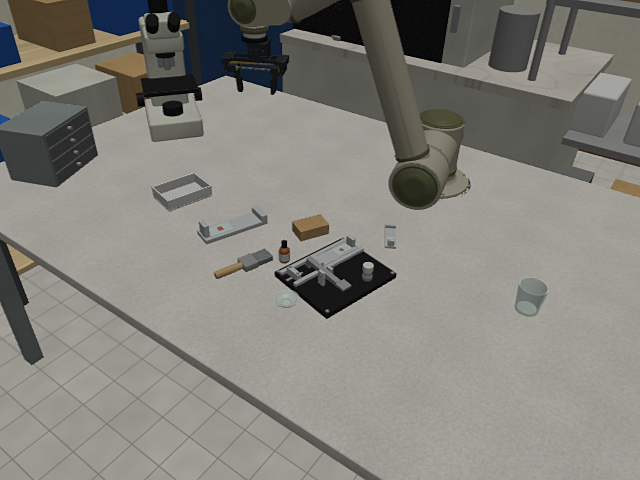

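View pics/side1.png

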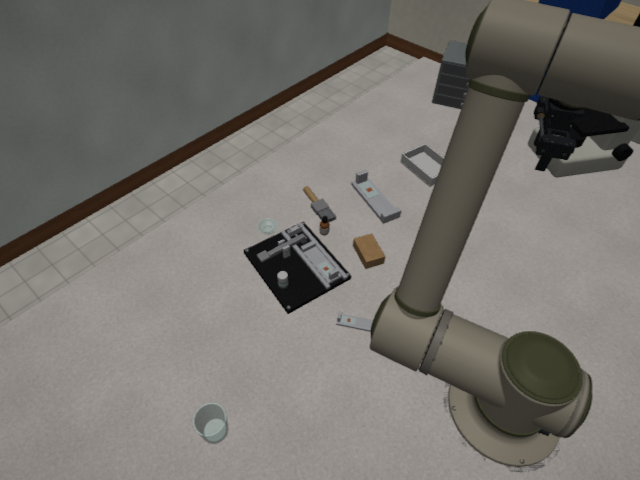

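The scene view shows the jig as a black plate around (335,275), with its lane running from (350,243) to the stop end near (285,272). The clamp tail is near (345,287) and the jar at (368,270). The side view shows the jig around (297,265), with the tail near (265,255) and the tab near (335,275).

Run:
```python
from h import *
for n,(u0,u1,v0,v1) in (('scene',(268,402,230,322)),('side',(238,355,215,315))):
    d=np.load(f'pics/{n}1.npz'); T=d['world_from_camera']
    m=np.zeros((480,640),bool); m[v0:v1,u0:u1]=d['pixels'][v0:v1,u0:u1].max(2)<40
    v,u=np.nonzero(m)
    P=np.array([world(d,T,a,b,15) for a,b in zip(u,v)])
    Q=np.array([world(d,T,a,b) for a,b in zip(u,v)])
    k=(abs(Q[:,2]-15)<6); print(n,len(k),k.sum(),np.median(Q[:,2]))
    r=cv2.minAreaRect(P[k][:,:2].astype(np.float32)); print(r, cv2.boxPoints(r).round(1).tolist())
pts={'scene':[('tail',345,287),('jar',368,263)],'side':[('tail',264,255),('tab',335,272),('jar',282,274)]}
for n in pts:
    d=np.load(f'pics/{n}1.npz')
    for a,u,v in pts[n]: print(n,a,world(d,d['world_from_camera'],u,v).round(1))
```

```text
scene 3053 2820 16.534549042868775
((577.635498046875, 27.9287109375), (195.5592803955078, 230.60903930664062), 76.49739074707031) [[442.70001220703125, -40.20000076293945], [666.9000244140625, -94.0999984741211], [712.5999755859375, 96.0999984741211], [488.29998779296875, 149.89999389648438]]
side 3002 2860 15.532157179787362
((560.64404296875, -11.170166015625), (269.2067565917969, 226.33888244628906), 76.01593017578125) [[418.29998779296875, -114.4000015258789], [637.9000244140625, -169.10000610351562], [703.0, 92.0999984741211], [483.3999938964844, 146.8000030517578]]
scene tail [636.5  92.5  49. ]
scene jar [543.4  94.8  59.3]
side tail [630.3  81.2  48.1]
side tab [ 4.643e+02 -3.000e-01  4.800e+01]
side jar [547.9  98.6  61.3]
```

send_rows([
  {"tx":0.124,"ty":-0.066},
  {"tx":0.247,"ty":-0.132},
  {"tx":0.371,"ty":-0.199},
  {"tx":0.494,"ty":-0.265},
  {"tx":0.618,"ty":-0.331},
], hand=-1)

```text
$.targets[0]: bad value
```

send_rows([
  {"tx":0.124,"ty":-0.066},
  {"tx":0.247,"ty":-0.132},
  {"tx":0.371,"ty":-0.199},
  {"tx":0.494,"ty":-0.265},
  {"tx":0.618,"ty":-0.331},
])

```text
$.targets[0]: bad value
```

send_rows([
  {"tx":0.124,"ty":-0.066,"rz":0.08},
  {"tx":0.247,"ty":-0.132,"rz":0.16},
  {"tx":0.371,"ty":-0.199,"rz":0.24},
  {"tx":0.494,"ty":-0.265,"rz":0.32},
  {"tx":0.618,"ty":-0.331,"rz":0.4},
])

```text
$.targets[0]: bad value
```

send_rows([
  {"rz":0.062},
  {"rz":0.062},
  {"rz":0.062},
])

```text
$.targets[0]: bad value
```

send_rows([
  {"tx":0.124,"ty":-0.066,"tz":0,"rx":0,"ry":0,"rz":0},
  {"tx":0.247,"ty":-0.132,"tz":0,"rx":0,"ry":0,"rz":0},
  {"tx":0.371,"ty":-0.199,"tz":0,"rx":0,"ry":0,"rz":0},
  {"tx":0.494,"ty":-0.265,"tz":0,"rx":0,"ry":0,"rz":0},
  {"tx":0.618,"ty":-0.331,"tz":0,"rx":0,"ry":0,"rz":0},
], hand=-1)

```text
time_s: 0.52
position: [364.6, -322.5, 249.5]
tcp_rot: [0.974, 0.226, -0.0, -0.0]
contact_force: [0.8, -0.8, 0.3]
finger_gap: 0.645
grasp_force: 0.0
```

send_rows([
  {"tx":0.124,"ty":-0.066,"tz":0,"rx":0,"ry":0,"rz":0},
  {"tx":0.247,"ty":-0.132,"tz":0,"rx":0,"ry":0,"rz":0},
  {"tx":0.371,"ty":-0.199,"tz":0,"rx":0,"ry":0,"rz":0},
  {"tx":0.494,"ty":-0.265,"tz":0,"rx":0,"ry":0,"rz":0},
  {"tx":0.618,"ty":-0.331,"tz":0,"rx":0,"ry":0,"rz":0},
])

```text
time_s: 0.93
position: [486.2, -153.0, 249.7]
tcp_rot: [0.974, 0.226, -0.0, -0.0]
contact_force: [0.7, -0.9, 0.1]
finger_gap: 0.267
grasp_force: 0.0
```

send_rows([
  {"tx":0.124,"ty":-0.066,"tz":0,"rx":0,"ry":0,"rz":0.08},
  {"tx":0.247,"ty":-0.132,"tz":0,"rx":0,"ry":0,"rz":0.16},
  {"tx":0.371,"ty":-0.199,"tz":0,"rx":0,"ry":0,"rz":0.24},
  {"tx":0.494,"ty":-0.265,"tz":0,"rx":0,"ry":0,"rz":0.32},
  {"tx":0.618,"ty":-0.331,"tz":0,"rx":0,"ry":0,"rz":0.4},
])

```text
time_s: 1.35
position: [597.9, 2.5, 249.5]
tcp_rot: [0.998, -0.06, -0.0, -0.0]
contact_force: [0.4, -0.4, 0.7]
finger_gap: 0.009
grasp_force: 0.0
```

send_rows([
  {"tx":0,"ty":0,"tz":0,"rx":0,"ry":0,"rz":0.062},
  {"tx":0,"ty":0,"tz":0,"rx":0,"ry":0,"rz":0.062},
  {"tx":0,"ty":0,"tz":0,"rx":0,"ry":0,"rz":0.062},
])

```text
time_s: 1.6
position: [597.1, 0.7, 249.3]
tcp_rot: [0.995, -0.102, -0.001, 0.0]
contact_force: [0.0, -0.0, -0.7]
finger_gap: 0.006
grasp_force: 0.0
```

Run:
```python
from h import *
s,d=grab('wrist','w1.png'); print(s['position'],s['tcp_rot'],d['mount'].round(3).tolist(),d['fx'])
np.savez('pics/w1s',p=s['position'],r=s['tcp_rot'])
```

```text
[597.051317     0.6874491  249.26629005] [ 9.94788915e-01 -1.01954205e-01 -5.91433616e-04  7.07277098e-05] [[-0.001, -0.957, -0.289, 73.983], [1.0, -0.001, -0.0, -0.137], [-0.0, -0.289, 0.957, -133.692], [0.0, 0.0, 0.0, 1.0]] 411.89538832517314
```

View pics/w1.png

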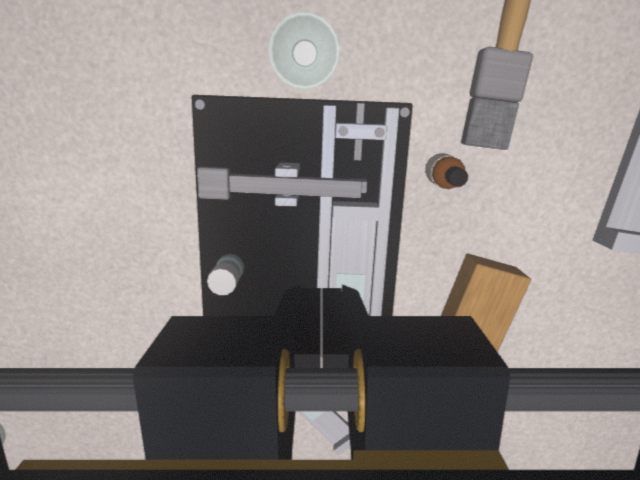

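The wrist view shows the tail pad centred at about (213,183), the jaw end at (364,188), and the stop block spanning x 336–386 at v≈131. The carrier's front edge is near v=205, the jar at (223,282) and the dropper at (453,176).

```bash
cat >> h.py <<'E'
from scipy.spatial.transform import Rotation as R
def wT(s,d):
    T=np.eye(4); T[:3,:3]=R.from_quat(s['tcp_rot']).as_matrix(); T[:3,3]=s['position']; return T@d['mount']
E
python3 - <<'E'
from h import *
d=np.load('pics/w1.npz'); w=np.load('pics/w1s.npz'); T=wT(dict(position=w['p'],tcp_rot=w['r']),d)
for n,u,v,z in [('tail',213,183,52),('jaw',362,187,48),('cheeks',287,185,53),('stopface',361,139,35),('cornL',194,96,15),('cornR',411,103,15),('plateLow',203,316,15),('carfront',357,205,35),('railR0',392,110,23),('railR1',375,314,23),('railL0',329,107,23),('railL1',323,287,23)]:
    print(n,world(d,T,u,v,z).round(1), world(d,T,u,v).round(1))
E
```

```text
tail [631.9  82.8  52. ] [631.4  84.2  47.2]
jaw [603.3 -34.8  48. ] [601.4 -35.4  38.2]
cheeks [618.3  24.5  53. ] [617.2  25.2  46.5]
stopface [640.2 -41.9  35. ] [638.4 -43.6  13.6]
cornL [702.4  88.7  15. ] [702.6  89.2  13.3]
cornR [659.3 -90.4  15. ] [659.3 -90.9  12.7]
plateLow [501.7 140.4  15. ] [634.7  18.  306.3]
carfront [586.1 -28.7  35. ] [584.2 -29.   27. ]
railR0 [657.3 -72.4  23. ] [657.2 -72.8  20.6]
railR1 [473.3 -26.9  23. ] [472.9 -26.9  22.2]
railL0 [670.4 -21.3  23. ] [670.4 -21.3  22.1]
railL1 [511.5  16.7  23. ] [510.7  16.9  21.2]
```

send_rows([
  {"tx":0.031,"ty":-0.155,"tz":0.12,"rx":0,"ry":0,"rz":0.0227},
  {"tx":0.062,"ty":-0.311,"tz":0.24,"rx":0,"ry":0,"rz":0.0227},
  {"tx":0.062,"ty":-0.311,"tz":0.35,"rx":0,"ry":0,"rz":0.0227},
  {"tx":0.062,"ty":-0.311,"tz":0.45,"rx":0,"ry":0,"rz":0.0227},
  {"tx":0.062,"ty":-0.311,"tz":0.54,"rx":0,"ry":0,"rz":0.0227},
])

```text
time_s: 2.07
position: [634.2, 88.6, 85.5]
tcp_rot: [0.993, -0.119, -0.0, -0.0]
contact_force: [0.6, 0.4, -1.0]
finger_gap: 0.002
grasp_force: 0.0
```

send_rows([
  {"tx":0,"ty":0,"tz":0.015,"rx":0,"ry":0,"rz":0},
  {"tx":0,"ty":0,"tz":0.03,"rx":0,"ry":0,"rz":0},
  {"tx":0,"ty":0,"tz":0.04,"rx":0,"ry":0,"rz":0},
])

```text
time_s: 2.32
position: [635.5, 87.1, 77.5]
tcp_rot: [0.993, -0.121, 0.001, -0.0]
contact_force: [0.8, -0.5, 2.6]
finger_gap: 0.003
grasp_force: 0.0
```

send_rows([
  {"tx":0,"ty":0,"tz":0,"rx":0,"ry":0,"rz":0},
  {"tx":0,"ty":0,"tz":0.007,"rx":0,"ry":0,"rz":0},
  {"tx":0,"ty":0,"tz":0.014,"rx":0,"ry":0,"rz":0},
  {"tx":0,"ty":0,"tz":0.021,"rx":0,"ry":0,"rz":0},
  {"tx":0,"ty":0,"tz":0.028,"rx":0,"ry":0,"rz":0},
])

```text
time_s: 2.73
position: [634.9, 88.1, 67.7]
tcp_rot: [0.993, -0.12, 0.0, -0.0]
contact_force: [0.5, 0.1, 0.2]
finger_gap: 0.002
grasp_force: 0.0
```

send_rows([
  {"tx":0,"ty":0,"tz":0.004,"rx":0,"ry":0,"rz":0},
  {"tx":0,"ty":0,"tz":0.008,"rx":0,"ry":0,"rz":0},
  {"tx":0,"ty":0,"tz":0.012,"rx":0,"ry":0,"rz":0},
  {"tx":0,"ty":0,"tz":0.016,"rx":0,"ry":0,"rz":0},
  {"tx":0,"ty":0,"tz":0.016,"rx":0,"ry":0,"rz":0},
])

```text
time_s: 3.15
position: [634.7, 88.2, 62.3]
tcp_rot: [0.993, -0.12, -0.0, 0.0]
contact_force: [0.8, 0.3, 1.1]
finger_gap: 0.003
grasp_force: 0.0
```

send_rows([
  {"tx":0,"ty":0,"tz":0.003,"rx":0,"ry":0,"rz":0},
  {"tx":0,"ty":0,"tz":0.006,"rx":0,"ry":0,"rz":0},
  {"tx":0,"ty":0,"tz":0.009,"rx":0,"ry":0,"rz":0},
  {"tx":0,"ty":0,"tz":0.009,"rx":0,"ry":0,"rz":0},
])

```text
time_s: 3.48
position: [634.8, 88.2, 60.2]
tcp_rot: [0.993, -0.121, 0.0, -0.0]
contact_force: [0.3, -0.4, 1.9]
finger_gap: 0.008
grasp_force: 1.0
```

send_rows([
  {"tx":0,"ty":0,"tz":0.004,"rx":0,"ry":0,"rz":0},
  {"tx":0,"ty":0,"tz":0.008,"rx":0,"ry":0,"rz":0},
  {"tx":0,"ty":0,"tz":0.008,"rx":0,"ry":0,"rz":0},
])

```text
time_s: 3.73
position: [634.9, 88.4, 58.1]
tcp_rot: [0.993, -0.12, 0.0, -0.0]
contact_force: [-2.1, 0.4, 4.9]
finger_gap: 0.005
grasp_force: 2.5
```

send_rows([
  {"tx":0,"ty":0,"tz":0.003,"rx":0,"ry":0,"rz":0},
  {"tx":0,"ty":0,"tz":0.006,"rx":0,"ry":0,"rz":0},
  {"tx":0,"ty":0,"tz":0.009,"rx":0,"ry":0,"rz":0},
  {"tx":0,"ty":0,"tz":0.012,"rx":0,"ry":0,"rz":0},
  {"tx":0,"ty":0,"tz":0.012,"rx":0,"ry":0,"rz":0},
])

```text
time_s: 4.15
position: [634.9, 88.5, 54.6]
tcp_rot: [0.993, -0.12, 0.001, -0.0]
contact_force: [-2.4, 2.0, 6.1]
finger_gap: 0.001
grasp_force: 3.1
```

send_rows([
  {"tx":0,"ty":0,"tz":0.003,"rx":0,"ry":0,"rz":0},
  {"tx":0,"ty":0,"tz":0.006,"rx":0,"ry":0,"rz":0},
  {"tx":0,"ty":0,"tz":0.009,"rx":0,"ry":0,"rz":0},
  {"tx":0,"ty":0,"tz":0.012,"rx":0,"ry":0,"rz":0},
  {"tx":0,"ty":0,"tz":0.012,"rx":0,"ry":0,"rz":0},
])

```text
time_s: 4.57
position: [634.9, 88.5, 51.1]
tcp_rot: [0.993, -0.12, 0.001, -0.0]
contact_force: [-1.4, 1.5, 7.1]
finger_gap: 0.003
grasp_force: 3.2
```

send_rows([
  {"tx":0,"ty":0,"tz":0.003,"rx":0,"ry":0,"rz":0},
  {"tx":0,"ty":0,"tz":0.006,"rx":0,"ry":0,"rz":0},
  {"tx":0,"ty":0,"tz":0.006,"rx":0,"ry":0,"rz":0},
])

```text
time_s: 4.82
position: [634.9, 88.4, 49.3]
tcp_rot: [0.993, -0.12, 0.001, -0.0]
contact_force: [-2.0, 1.9, 6.2]
finger_gap: 0.011
grasp_force: 3.3
```

send_rows([
  {"tx":0,"ty":0,"tz":0.003,"rx":0,"ry":0,"rz":0},
  {"tx":0,"ty":0,"tz":0.006,"rx":0,"ry":0,"rz":0},
  {"tx":0,"ty":0,"tz":0.006,"rx":0,"ry":0,"rz":0},
])

```text
time_s: 5.07
position: [634.9, 88.3, 47.5]
tcp_rot: [0.993, -0.12, 0.0, -0.0]
contact_force: [-2.2, 0.8, 6.2]
finger_gap: 0.006
grasp_force: 3.3
```

send_rows([
  {"tx":0,"ty":0,"tz":0.003,"rx":0,"ry":0,"rz":0},
  {"tx":0,"ty":0,"tz":0.003,"rx":0,"ry":0,"rz":0},
  {"tx":0,"ty":0,"tz":0.003,"rx":0,"ry":0,"rz":0},
])

```text
time_s: 5.32
position: [634.9, 88.2, 46.6]
tcp_rot: [0.993, -0.12, 0.0, -0.0]
contact_force: [-2.0, 0.1, 8.1]
finger_gap: 0.001
grasp_force: 3.4
```

send_rows([
  {"tx":0,"ty":0,"tz":0.003,"rx":0,"ry":0,"rz":0},
  {"tx":0,"ty":0,"tz":0.003,"rx":0,"ry":0,"rz":0},
  {"tx":0,"ty":0,"tz":0.003,"rx":0,"ry":0,"rz":0},
])

```text
time_s: 5.57
position: [634.9, 88.2, 46.1]
tcp_rot: [0.993, -0.12, 0.001, 0.0]
contact_force: [-3.1, 0.4, 10.1]
finger_gap: 0.003
grasp_force: 4.5
```

send_rows([
  {"tx":0,"ty":0,"tz":0.003,"rx":0,"ry":0,"rz":0},
  {"tx":0,"ty":0,"tz":0.003,"rx":0,"ry":0,"rz":0},
  {"tx":0,"ty":0,"tz":0.003,"rx":0,"ry":0,"rz":0},
])

```text
time_s: 5.82
position: [634.9, 88.1, 45.8]
tcp_rot: [0.993, -0.12, 0.001, 0.0]
contact_force: [-5.1, 0.6, 13.9]
finger_gap: 0.006
grasp_force: 6.5
```

send_rows([
  {"tx":0,"ty":0,"tz":-0.02,"rx":0,"ry":0,"rz":0},
  {"tx":0,"ty":0,"tz":-0.13,"rx":0,"ry":0,"rz":0},
  {"tx":0,"ty":0,"tz":-0.25,"rx":0,"ry":0,"rz":0},
  {"tx":-0.1,"ty":0.065,"tz":-0.25,"rx":0,"ry":0,"rz":0},
  {"tx":-0.21,"ty":0.13,"tz":-0.25,"rx":0,"ry":0,"rz":0},
])

```text
time_s: 6.23
position: [565.6, 65.1, 120.8]
tcp_rot: [0.993, -0.12, 0.003, -0.0]
contact_force: [0.3, -0.1, -0.6]
finger_gap: 0.005
grasp_force: 0.0
```

send_rows([
  {"tx":-0.11,"ty":0.072,"tz":0,"rx":0,"ry":0,"rz":0},
  {"tx":-0.22,"ty":0.143,"tz":0,"rx":0,"ry":0,"rz":0},
  {"tx":-0.33,"ty":0.215,"tz":0,"rx":0,"ry":0,"rz":0},
  {"tx":-0.443,"ty":0.287,"tz":0,"rx":0,"ry":0,"rz":0},
  {"tx":-0.443,"ty":0.287,"tz":0,"rx":0,"ry":0,"rz":0},
])

```text
time_s: 6.65
position: [407.6, 13.6, 118.2]
tcp_rot: [0.993, -0.121, -0.004, -0.0]
contact_force: [0.6, -0.3, -0.0]
finger_gap: 0.005
grasp_force: 0.0
```

Run:
```python
from h import *
s,d=grab('wrist','w2.png'); print(s['position'],s['contact_force'])
np.savez('pics/w2s',p=s['position'],r=s['tcp_rot'])
```

```text
[407.6398117  13.6056871 118.2481958] [ 0.57435762 -0.33607886 -0.00102745]
```

View pics/w2.png

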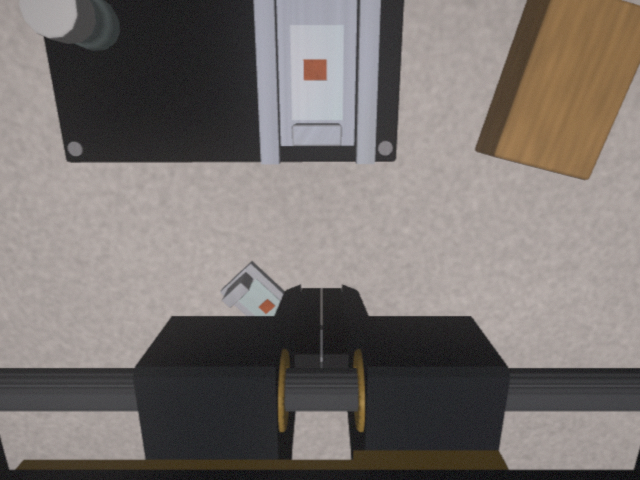

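The wrist view shows the carrier's tab at u 292–342, v 123–142, with the carrier's rear edge at v≈146 and the plate's rear edge at v≈160. A small decoy lies near (255,290) on the bench, and the slide_box is at (560,90).

Run:
```python
from h import *
d=np.load('pics/w2.npz'); w=np.load('pics/w2s.npz'); T=wT(dict(position=w['p'],tcp_rot=w['r']),d)
a=np.radians(-13.65); ex=np.array([np.cos(a),np.sin(a)]); ey=np.array([-ex[1],ex[0]]); O=np.array([604.5,-33.3])
J=lambda p:(round(float((p[:2]-O)@ex),1),round(float((p[:2]-O)@ey),1),round(float(p[2]),1))
for n,u,v,z in [('tabtopL',292,124,48),('tabtopR',342,124,48),('tabRear',317,141,48),('tabRearB',317,143,23),('carrRear',317,147,23),('plate',230,161,15),('box',590,180,32),('boxL',477,152,32)]+[('decoy',u,v,10) for u,v in((252,263),(222,295),(240,285))]:
    print(n,J(world(d,T,u,v,z)),J(world(d,T,u,v)))
print(J(w['p']))
for n in('scene',):
    s,e=grab(n,'scene2.png')
    for u,v in((345,287),(344,286),(290,266),(296,265),(292,268)): print(u,v,J(world(e,e['world_from_camera'],u,v)))
cv2.imwrite('pics/crop.png',cv2.resize(e['pixels'][225:325,260:410],None,fx=5,fy=5,interpolation=cv2.INTER_CUBIC))
```

```text
tabtopL (-135.1, 12.7, 48.0) (-136.1, 14.5, 21.8)
tabtopR (-135.3, -11.1, 48.0) (-136.2, -12.4, 23.1)
tabRear (-143.1, 0.9, 48.0) (-143.2, 0.9, 46.8)
tabRearB (-146.1, 1.1, 23.0) (-144.2, 0.9, 46.9)
carrRear (-148.3, 1.1, 23.0) (-149.0, 1.2, 14.8)
plate (-156.5, 50.8, 15.0) (-156.7, 51.2, 13.2)
box (-165.7, -145.1, 32.0) (-171.6, -167.5, -2.2)
boxL (-150.5, -83.0, 32.0) (-153.9, -95.0, -0.3)
decoy (-220.6, 42.6, 10.0) (-223.1, 43.8, 3.5)
decoy (-242.5, 63.1, 10.0) (-247.9, 66.1, -1.3)
decoy (-235.6, 51.1, 10.0) (-229.9, 48.4, 22.7)
(-202.4, -0.9, 118.2)
345 287 (-11.6, 117.2, 33.3)
344 286 (-8.6, 116.7, 37.6)
290 266 (43.9, -13.1, 40.8)
296 265 (16.4, -24.5, 22.9)
292 268 (42.7, -7.1, 37.9)
```

View pics/crop.png

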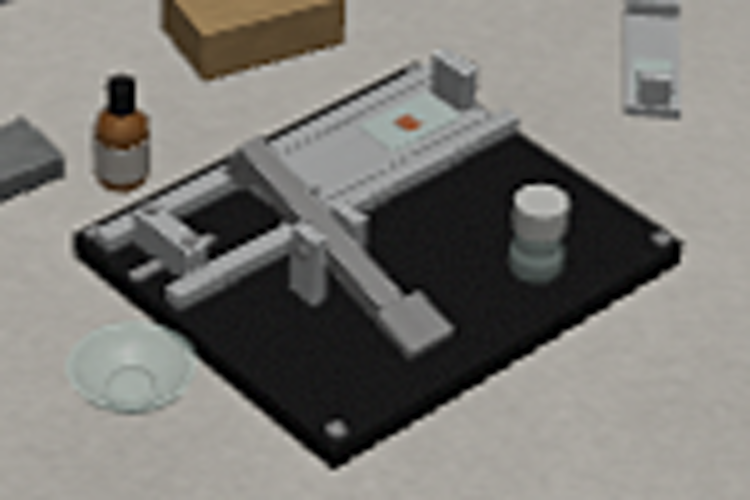

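The crop shows the jaw raised, with its tip near (245,150) and the tail pad down near (415,320). The tab is at (455,80) and the jar still stands at (540,230).

send_rows([
  {"tx":0.05,"ty":-0.003,"tz":0.08,"rx":0,"ry":0,"rz":0},
  {"tx":0.107,"ty":-0.003,"tz":0.16,"rx":0,"ry":0,"rz":0},
  {"tx":0.107,"ty":-0.003,"tz":0.23,"rx":0,"ry":0,"rz":0},
  {"tx":0.107,"ty":-0.003,"tz":0.265,"rx":0,"ry":0,"rz":0},
  {"tx":0.107,"ty":-0.003,"tz":0.265,"rx":0,"ry":0,"rz":0},
])

```text
time_s: 7.17
position: [446.7, 7.0, 37.4]
tcp_rot: [0.993, -0.12, -0.001, -0.0]
contact_force: [-0.3, 0.1, 0.3]
finger_gap: 0.002
grasp_force: 0.0
```

send_rows([
  {"tx":0.008,"ty":0,"tz":0,"rx":0,"ry":0,"rz":0},
  {"tx":0.016,"ty":0,"tz":0,"rx":0,"ry":0,"rz":0},
  {"tx":0.024,"ty":0,"tz":0,"rx":0,"ry":0,"rz":0},
  {"tx":0.032,"ty":0,"tz":0,"rx":0,"ry":0,"rz":0},
  {"tx":0.04,"ty":0,"tz":0,"rx":0,"ry":0,"rz":0},
])

```text
time_s: 7.58
position: [457.8, 4.0, 40.0]
tcp_rot: [0.993, -0.12, 0.0, 0.0]
contact_force: [-3.1, 1.0, 1.9]
finger_gap: 0.004
grasp_force: 1.2
```

send_rows([
  {"tx":0.008,"ty":0,"tz":0,"rx":0,"ry":0,"rz":0},
  {"tx":0.016,"ty":0,"tz":0,"rx":0,"ry":0,"rz":0},
  {"tx":0.024,"ty":0,"tz":0,"rx":0,"ry":0,"rz":0},
  {"tx":0.032,"ty":0,"tz":0,"rx":0,"ry":0,"rz":0},
  {"tx":0.04,"ty":0,"tz":0,"rx":0,"ry":0,"rz":0},
])

```text
time_s: 8.0
position: [469.5, 1.0, 39.5]
tcp_rot: [0.993, -0.121, -0.0, -0.0]
contact_force: [-2.0, 0.9, 2.5]
finger_gap: 0.003
grasp_force: 1.2
```

send_rows([
  {"tx":0.008,"ty":0,"tz":0,"rx":0,"ry":0,"rz":0},
  {"tx":0.016,"ty":0,"tz":0,"rx":0,"ry":0,"rz":0},
  {"tx":0.024,"ty":0,"tz":0,"rx":0,"ry":0,"rz":0},
  {"tx":0.032,"ty":0,"tz":0,"rx":0,"ry":0,"rz":0},
  {"tx":0.04,"ty":0,"tz":0,"rx":0,"ry":0,"rz":0},
])

```text
time_s: 8.42
position: [481.2, -1.9, 39.5]
tcp_rot: [0.993, -0.121, -0.0, -0.0]
contact_force: [-2.2, 1.5, 2.1]
finger_gap: -0.0
grasp_force: 1.2
```

send_rows([
  {"tx":0.008,"ty":0,"tz":0,"rx":0,"ry":0,"rz":0},
  {"tx":0.016,"ty":0,"tz":0,"rx":0,"ry":0,"rz":0},
  {"tx":0.024,"ty":0,"tz":0,"rx":0,"ry":0,"rz":0},
  {"tx":0.032,"ty":0,"tz":0,"rx":0,"ry":0,"rz":0},
  {"tx":0.04,"ty":0,"tz":0,"rx":0,"ry":0,"rz":0},
])

```text
time_s: 8.83
position: [492.8, -4.8, 39.5]
tcp_rot: [0.993, -0.121, 0.0, -0.0]
contact_force: [-2.7, 0.5, 2.0]
finger_gap: 0.004
grasp_force: 1.2
```

send_rows([
  {"tx":0.004,"ty":0,"tz":0,"rx":0,"ry":0,"rz":0},
  {"tx":0.008,"ty":0,"tz":0,"rx":0,"ry":0,"rz":0},
  {"tx":0.012,"ty":0,"tz":0,"rx":0,"ry":0,"rz":0},
  {"tx":0.016,"ty":0,"tz":0,"rx":0,"ry":0,"rz":0},
  {"tx":0.016,"ty":0,"tz":0,"rx":0,"ry":0,"rz":0},
])

```text
time_s: 9.25
position: [497.6, -6.0, 39.5]
tcp_rot: [0.993, -0.121, 0.0, 0.0]
contact_force: [-0.6, -0.1, 0.3]
finger_gap: 0.003
grasp_force: 0.2
```

send_rows([
  {"tx":0.004,"ty":0,"tz":0,"rx":0,"ry":0,"rz":0},
  {"tx":0.008,"ty":0,"tz":0,"rx":0,"ry":0,"rz":0},
  {"tx":0.012,"ty":0,"tz":0,"rx":0,"ry":0,"rz":0},
  {"tx":0.016,"ty":0,"tz":0,"rx":0,"ry":0,"rz":0},
  {"tx":0.016,"ty":0,"tz":0,"rx":0,"ry":0,"rz":0},
])

```text
time_s: 9.67
position: [502.3, -7.1, 39.5]
tcp_rot: [0.993, -0.121, 0.0, 0.0]
contact_force: [0.2, -0.3, -0.2]
finger_gap: 0.004
grasp_force: 0.1
```

send_rows([
  {"tx":0.003,"ty":0,"tz":0,"rx":0,"ry":0,"rz":0},
  {"tx":0.006,"ty":0,"tz":0,"rx":0,"ry":0,"rz":0},
  {"tx":0.009,"ty":0,"tz":0,"rx":0,"ry":0,"rz":0},
  {"tx":0.009,"ty":0,"tz":0,"rx":0,"ry":0,"rz":0},
])

```text
time_s: 10.0
position: [504.8, -7.7, 39.5]
tcp_rot: [0.993, -0.121, 0.0, 0.0]
contact_force: [-0.0, -0.3, 0.5]
finger_gap: 0.006
grasp_force: 0.2
```

send_rows([
  {"tx":0.003,"ty":0,"tz":0,"rx":0,"ry":0,"rz":0},
  {"tx":0.006,"ty":0,"tz":0,"rx":0,"ry":0,"rz":0},
  {"tx":0.009,"ty":0,"tz":0,"rx":0,"ry":0,"rz":0},
  {"tx":0.009,"ty":0,"tz":0,"rx":0,"ry":0,"rz":0},
])

```text
time_s: 10.33
position: [507.4, -8.4, 39.5]
tcp_rot: [0.993, -0.121, 0.0, 0.0]
contact_force: [-0.5, 0.2, 0.9]
finger_gap: 0.003
grasp_force: 0.2
```

send_rows([
  {"tx":0.003,"ty":0,"tz":0,"rx":0,"ry":0,"rz":0},
  {"tx":0.006,"ty":0,"tz":0,"rx":0,"ry":0,"rz":0},
  {"tx":0.006,"ty":0,"tz":0,"rx":0,"ry":0,"rz":0},
])

```text
time_s: 10.58
position: [509.2, -8.8, 39.5]
tcp_rot: [0.993, -0.121, 0.0, 0.0]
contact_force: [-1.2, 0.4, -0.7]
finger_gap: 0.006
grasp_force: 0.2
```

send_rows([
  {"tx":0.003,"ty":0,"tz":0,"rx":0,"ry":0,"rz":0},
  {"tx":0.006,"ty":0,"tz":0,"rx":0,"ry":0,"rz":0},
  {"tx":0.006,"ty":0,"tz":0,"rx":0,"ry":0,"rz":0},
])

```text
time_s: 10.83
position: [509.6, -8.9, 39.4]
tcp_rot: [0.993, -0.12, -0.001, -0.0]
contact_force: [-6.0, 1.3, 4.9]
finger_gap: 0.002
grasp_force: 3.2
```

send_rows([
  {"tx":0.002,"ty":0,"tz":0,"rx":0,"ry":0,"rz":0},
  {"tx":0.002,"ty":0,"tz":0,"rx":0,"ry":0,"rz":0},
  {"tx":0.002,"ty":0,"tz":0,"rx":0,"ry":0,"rz":0},
])

```text
time_s: 11.08
position: [509.6, -8.9, 39.4]
tcp_rot: [0.993, -0.12, -0.002, -0.0]
contact_force: [-9.2, 0.2, 6.4]
finger_gap: 0.006
grasp_force: 4.4
```

send_rows([
  {"tx":-0.01,"ty":0,"tz":0,"rx":0,"ry":0,"rz":0},
  {"tx":-0.03,"ty":0,"tz":0,"rx":0,"ry":0,"rz":0},
  {"tx":-0.03,"ty":0,"tz":-0.1,"rx":0,"ry":0,"rz":0},
  {"tx":-0.03,"ty":0,"tz":-0.22,"rx":0,"ry":0,"rz":0},
  {"tx":-0.03,"ty":0,"tz":-0.22,"rx":0,"ry":0,"rz":0},
])

```text
time_s: 11.5
position: [504.8, -7.6, 110.6]
tcp_rot: [0.993, -0.12, 0.005, 0.001]
contact_force: [0.8, -0.9, 1.0]
finger_gap: 0.003
grasp_force: 0.0
```

send_rows([
  {"tx":0.12,"ty":0.004,"tz":0,"rx":0,"ry":0,"rz":0},
  {"tx":0.24,"ty":0.004,"tz":0,"rx":0,"ry":0,"rz":0},
  {"tx":0.35,"ty":0.004,"tz":0,"rx":0,"ry":0,"rz":0},
  {"tx":0.35,"ty":0.004,"tz":0,"rx":0,"ry":0,"rz":0},
])

```text
time_s: 11.83
position: [608.6, -35.2, 105.1]
tcp_rot: [0.993, -0.121, 0.002, 0.0]
contact_force: [-0.9, -0.2, -0.4]
finger_gap: 0.003
grasp_force: 0.0
```

Run:
```python
from h import *
s,e=grab('scene','scene3.png'); print(s['position'],s['contact_force'])
cv2.imwrite('pics/crop3.png',cv2.resize(e['pixels'][205:325,250:410],None,fx=5,fy=5,interpolation=cv2.INTER_CUBIC))
```

```text
[608.64677469 -35.15440534 105.09181285] [-0.90288904 -0.23626684 -0.37906811]
```

View pics/crop3.png

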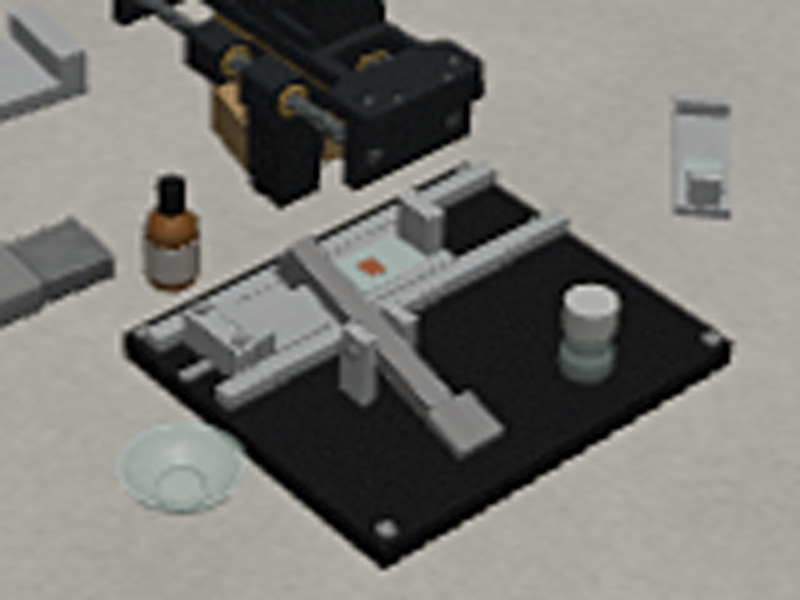

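The crop shows the carrier at the stop (stop block near (230,340)) and the jaw still up near (300,250). The fingers are above it, and nothing else has been disturbed.

send_rows([
  {"tx":-0.013,"ty":0,"tz":0.02,"rx":0,"ry":0,"rz":0},
  {"tx":-0.013,"ty":0,"tz":0.04,"rx":0,"ry":0,"rz":0},
  {"tx":-0.013,"ty":0,"tz":0.06,"rx":0,"ry":0,"rz":0},
  {"tx":-0.013,"ty":0,"tz":0.075,"rx":0,"ry":0,"rz":0},
  {"tx":-0.013,"ty":0,"tz":0.075,"rx":0,"ry":0,"rz":0},
])

```text
time_s: 12.3
position: [599.4, -32.2, 81.8]
tcp_rot: [0.993, -0.12, -0.001, -0.0]
contact_force: [0.1, -0.6, 0.0]
finger_gap: 0.003
grasp_force: 0.0
```

send_rows([
  {"tx":0,"ty":0,"tz":0.004,"rx":0,"ry":0,"rz":0},
  {"tx":0,"ty":0,"tz":0.008,"rx":0,"ry":0,"rz":0},
  {"tx":0,"ty":0,"tz":0.012,"rx":0,"ry":0,"rz":0},
  {"tx":0,"ty":0,"tz":0.016,"rx":0,"ry":0,"rz":0},
  {"tx":0,"ty":0,"tz":0.02,"rx":0,"ry":0,"rz":0},
])

```text
time_s: 12.72
position: [600.4, -32.6, 77.0]
tcp_rot: [0.993, -0.121, 0.0, 0.0]
contact_force: [0.1, -0.7, 1.6]
finger_gap: 0.006
grasp_force: 1.2
```

send_rows([
  {"tx":0,"ty":0,"tz":0.004,"rx":0,"ry":0,"rz":0},
  {"tx":0,"ty":0,"tz":0.008,"rx":0,"ry":0,"rz":0},
  {"tx":0,"ty":0,"tz":0.012,"rx":0,"ry":0,"rz":0},
  {"tx":0,"ty":0,"tz":0.012,"rx":0,"ry":0,"rz":0},
])

```text
time_s: 13.05
position: [600.5, -32.8, 73.4]
tcp_rot: [0.993, -0.121, 0.0, 0.0]
contact_force: [0.3, -1.8, 2.5]
finger_gap: 0.004
grasp_force: 1.1
```

send_rows([
  {"tx":0,"ty":0,"tz":0.005,"rx":0,"ry":0,"rz":0},
  {"tx":0,"ty":0,"tz":0.01,"rx":0,"ry":0,"rz":0},
  {"tx":0,"ty":0,"tz":0.015,"rx":0,"ry":0,"rz":0},
  {"tx":0,"ty":0,"tz":0.02,"rx":0,"ry":0,"rz":0},
  {"tx":0,"ty":0,"tz":0.02,"rx":0,"ry":0,"rz":0},
])

```text
time_s: 13.47
position: [600.4, -32.4, 67.0]
tcp_rot: [0.993, -0.121, -0.0, -0.0]
contact_force: [-0.5, -0.8, 1.6]
finger_gap: 0.0
grasp_force: 0.7
```

send_rows([
  {"tx":0,"ty":0,"tz":0.003,"rx":0,"ry":0,"rz":0},
  {"tx":0,"ty":0,"tz":0.006,"rx":0,"ry":0,"rz":0},
  {"tx":0,"ty":0,"tz":0.009,"rx":0,"ry":0,"rz":0},
  {"tx":0,"ty":0,"tz":0.009,"rx":0,"ry":0,"rz":0},
])

```text
time_s: 13.8
position: [600.3, -32.6, 64.5]
tcp_rot: [0.993, -0.121, -0.0, 0.0]
contact_force: [0.2, -2.1, 1.1]
finger_gap: 0.007
grasp_force: 1.4
```

send_rows([
  {"tx":0,"ty":0,"tz":0.003,"rx":0,"ry":0,"rz":0},
  {"tx":0,"ty":0,"tz":0.006,"rx":0,"ry":0,"rz":0},
  {"tx":0,"ty":0,"tz":0.006,"rx":0,"ry":0,"rz":0},
])

```text
time_s: 14.05
position: [600.4, -32.5, 62.7]
tcp_rot: [0.993, -0.12, -0.0, 0.0]
contact_force: [0.6, -1.3, 2.3]
finger_gap: 0.006
grasp_force: 1.1
```

send_rows([
  {"tx":0,"ty":0,"tz":0.003,"rx":0,"ry":0,"rz":0},
  {"tx":0,"ty":0,"tz":0.006,"rx":0,"ry":0,"rz":0},
  {"tx":0,"ty":0,"tz":0.006,"rx":0,"ry":0,"rz":0},
])

```text
time_s: 14.3
position: [600.4, -32.6, 62.3]
tcp_rot: [0.993, -0.12, 0.0, 0.0]
contact_force: [-4.7, -1.7, 13.2]
finger_gap: 0.009
grasp_force: 6.3
```

send_rows([
  {"tx":0,"ty":0,"tz":0.001,"rx":0,"ry":0,"rz":0},
  {"tx":0,"ty":0,"tz":0.001,"rx":0,"ry":0,"rz":0},
  {"tx":0,"ty":0,"tz":0.001,"rx":0,"ry":0,"rz":0},
])

```text
time_s: 14.55
position: [600.4, -32.6, 62.2]
tcp_rot: [0.993, -0.12, 0.001, 0.0]
contact_force: [-5.3, -2.5, 15.0]
finger_gap: 0.007
grasp_force: 7.4
```

send_rows([
  {"tx":0,"ty":0,"tz":-0.003,"rx":0,"ry":0,"rz":0},
  {"tx":0,"ty":0,"tz":-0.01,"rx":0,"ry":0,"rz":0},
  {"tx":0,"ty":0,"tz":-0.05,"rx":0,"ry":0,"rz":0},
  {"tx":0,"ty":0,"tz":-0.15,"rx":0,"ry":0,"rz":0},
  {"tx":0,"ty":0,"tz":-0.25,"rx":0,"ry":0,"rz":0},
])

```text
time_s: 14.97
position: [599.6, -31.9, 135.3]
tcp_rot: [0.993, -0.12, -0.002, -0.001]
contact_force: [-0.1, 0.2, 0.2]
finger_gap: 0.003
grasp_force: 0.0
```

send_rows([
  {"tx":-0.13,"ty":0,"tz":-0.1,"rx":0,"ry":0,"rz":0},
  {"tx":-0.2,"ty":0,"tz":-0.2,"rx":0,"ry":0,"rz":0},
  {"tx":-0.2,"ty":0,"tz":-0.2,"rx":0,"ry":0,"rz":0},
  {"tx":-0.2,"ty":0,"tz":-0.2,"rx":0,"ry":0,"rz":0},
])

```text
time_s: 15.3
position: [541.8, -17.5, 197.4]
tcp_rot: [0.993, -0.12, 0.001, -0.0]
contact_force: [0.3, 0.1, 0.1]
finger_gap: 0.001
grasp_force: 0.0
```

Run:
```python
from h import *
s,e=grab('wrist','w4.png'); print(s['time_s'],s['position'],s['contact_force'])
T=wT(s,e)
```

```text
15.3 [541.81465014 -17.5408606  197.37316776] [0.34894682 0.12583427 0.05260146]
```

View pics/w4.png

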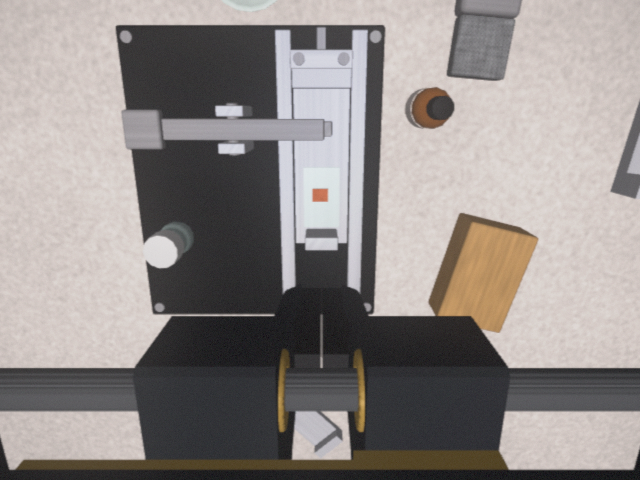

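The wrist view shows the carrier's ridge against the stop (v≈68), the clamp level across the lane with its foot down at (327,128), and all the bystanders in place. I'm handing in.

```bash
python3 -c "
from bench import ctrl
print(ctrl.job_done())"
```

```text
the job is handed in; nothing more can be done
None
```

I've handed the job in, but the hand-in gave no verdict: the tail was pressed fully down (14–15 N), the carrier slid home against the stop (about 9 N), the jaw foot pressed onto it (about 15–16 N) and the arm withdrawn clear, with no bystander seen to move.

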